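# Raise the ring on the cam lifter and hold it up

### The job

Lift the dust cover off the ring lifter's two pins and set it down gently, flat on the cork mat. Then swing the lifter's red-handled cam lever up to its highest lift point, where the lever stands upright, and hold it there with the gripper: the lever springs back, so finish while still holding it, and leave the jar, the tin and the brush where they are.

Things in the scene. Friction and masses are not known exactly. Their poses are not given: they have to be found in the camera images.
- lifter: Ring lifter, fixed to the bench: green open-topped housing 100 x 90 x 100 mm (x, y, z) on a dark steel foot 150 x 130 x 12 mm. Origin under the middle of the housing, on the bench; z up. Two upright steel pins, 7 mm thick and 14 mm high, stand on the top at x = -44 and +44 mm, y = 0. The cam lever is on its +y side, on a level axis along y. Below the cover a brass ring sits on a small lift table inside; it rises 12.5 mm when the lever goes from rest to upright.
- cover_grip (a point): Centre of the black grip bar of the dust cover. The cover is a grey plate 112 x 94 x 5 mm (x, y, z), 0.2 kg, with two 10 mm holes at x = -44 and +44 mm; it starts lying on the housing's top with the pins through the holes, so the pins stand 9 mm out of it. On its middle stands a bar 16 mm thick (x), 50 mm long (y) and 30 mm high. This point is 20 mm above the plate's underside; axes as the plate's, z up. It must be lifted 14 mm straight up to clear the pins.
- cover: The same dust cover, at the centre of the plate's underside.
- mat: Cork mat, fixed on the bench, 170 x 160 x 4 mm (x, y, z). Origin under its middle, on the bench.
- lever_grip (a point): Point on the axis of the lever's red handle, at the middle of its free length. The handle is a round bar 14 mm thick and 58 mm long, level, along the lifter's y (66 to 124 mm from the lifter's middle; this point at 100 mm). It joins a steel rod (10 mm thick) at 68 mm; its outer end is free, so it can be pinched from above. Its axis is 85 mm from the lever's pivot axis. It starts low, to the lifter's -x side.
- lever_pivot (a point): Point on the lever's fixed pivot axis (along the lifter's y), 40 mm above the bench and level with the middle of the red handle (y = 100 mm in the lifter's frame). Axes as the lifter's.
- lever (a joint): Angle of the cam lever (rad). 0 = at rest against its stop, leaning to the lifter's -x, 1.35 rad from upright; grows as it swings up and over towards +x; 1.35 = upright, handle straight above the pivot, the highest lift; beyond that the ring sinks again, up to a stop at 2.1. A spring (0.12 N m at rest, 0.32 N m upright, about 4 N at the handle) pulls it back to 0 whenever it is let go.
- ring_top (a point): Top of the brass ring (22 mm across) on the lift table, in the middle of the housing; 2 mm below the housing's top edge at rest, about 10 mm above it at the highest lift.
- jar: Loose glass jar with red lid, 60 mm across, 75 mm high; origin under its middle. Leave alone.
- tin: Loose round aluminium tin, 76 mm across, 26 mm high; origin under its middle. Leave alone.
- brush: Loose bench brush lying on the bench along its x, about 200 mm long; origin under its middle. Leave alone.
Mind the look-alikes: they are no part of the job. Several things have the shape of the mat; the one meant has the colours described above. Leave any pink look-alike of the cover alone.

How it is judged:
On the way, in this order (a step that is already met when the one before it is completed fails the run):
1. the cover lies flat on the cork mat, let go (x of cover_grip in the frame of mat between -0.05 and 0.05 m and y of cover_grip in the frame of mat between -0.05 and 0.05 m and height (world z) of cover_grip between 0.018 and 0.029 m and angle between cover_grip's own z axis and vertical below 0.08 rad and contact force between each of the arm, the fingers and cover below 0.05 N and linear speed of cover below 0.03 m/s), for 0.2 s.
2. the gripper holds the cam lever at its highest lift (value of joint lever between 1.17 and 1.53 rad and contact force between the fingers and lever above 1 N), for 0.5 s.
At the end, for the whole second after the job is handed in: The fingers hold the cam lever still within 0.18 rad of upright (joint 1.17 to 1.53), pressing it with over 1 N, so that the ring is at its full height; the cover lies flat, untouched, on the cork mat, its centre within 50 mm of the mat's centre along each side (all of step 1 and all of step 2 and velocity of joint lever between -0.1 and 0.1 rad/s and z of ring_top in the frame of lifter above 0.1075 m); the arm keeps its last pose, push and grip.
It fails at once if the cover is dropped (linear speed of cover above 0.7 m/s and height (world z) of cover_grip below 0.06 m).
It fails at once if the jar is moved over 25 mm (distance of jar from where it was at the start of the episode above 0.025 m).
It fails at once if the tin is moved over 25 mm (distance of tin from where it was at the start of the episode above 0.025 m).
It fails at once if the brush is moved over 25 mm (distance of brush from where it was at the start of the episode above 0.025 m).
It also fails if it takes over 64 s, if anything falls off the work surface, if the arm or the gripper's body presses on something with over 40 N, if the wrist force passes 120 N, or if a joint passes its speed limit or range.

### The arm

A 6-joint arm with a two-finger parallel gripper is mounted at the origin on the work surface. World frame = base frame: x ahead of the robot, y to its left, z up, the work surface at z = 0. Lengths are in m, angles in rad, forces in N, time in s.
With the tool pointing down it reaches from about 0.325 to 0.775 m from the base axis. Payload 9.3 kg.
Tool frame: the origin (TCP) lies on the centre line of the jaws, within the pads' length; the fingertips stand 19 mm ahead of it and the grasp point (between the pads) is the TCP; z points along the fingers, y is the line along which they close (so a half turn about z gives the same grasp; the last joint's range is limited). The gripper opens to 85 mm and grips with 20 to 120 N. Pads are 22 mm wide; open, the fingers measure 114 mm over their backs; the gripper's body (76 mm by 85 mm) begins 54 mm behind the grasp point. The pads swing forward as they close: fully open they stand 13 mm farther back than shut.
Start: joints at [1.07, 0.259, 0.021, 1.334, 0, 1.418], TCP at [0.187, 0.517, 0.25] pointing down, gripper open.
Joint ranges: [-3.04, 3.04], [-0.91, 1.82], [-1.04, 1.36], [-1.92, 1.95], [-1.52, 1.45], [-3.14, 3.14]. Speed limits (rad/s): [2.22, 2.22, 2.79, 3.14, 3.14, 3.14].

### API

Orientations are given as a rotation vector (axis times angle).
In Python, from rig import ctrl, eyes, job gives the robot as it stands.
- The arm moves only by the shell command python3 -m pendant 'ROWS' [FORCE]. ROWS is text: rows parted by semicolons, each of 7 numbers parted by spaces: the turn, a rotation vector about the tool's x, y, z in degrees, then the shift along the tool's x, y, z in cm, then the opening, from 0 (shut) to 1 (fully open). A call has 1 to 12 rows; each row is the pose to reach, as a shift and turn from the pose commanded when the call began, along the tool's axes at that moment; what a row does not reach only later rows make up. A row lasts 1/8 s, in which the tool goes at most 62.5 mm and 10.7 degrees, less where a joint would pass 70% of its speed; a pose out of reach is approached as far as the arm can. A call with a gripper value outside its range is refused whole. The fingers move at their own pace and stop on an object; FORCE is the grip in N (left out, the last holds). Time passes only in rows, so rows that repeat a pose let the fingers close. It gives the time, the measured TCP pose, the force, the opening and the grip force at its end, in the units of the state.
- ctrl.observe(): the state, without advancing time (a new reading comes with each control period).
- eyes.get_image(name): name is "scene" or "top" or "wrist"; returns (picture, depth): 480x640x3 uint8, blue, green, red; 480x640 float32, m along the optical axis (not along the pixel's ray), 0 where there is no reading.
- eyes.camera_info(name): a dict with "fx", "fy", "cx", "cy" (pixels), "k1" (the pictures are not rectified: a ray, as slopes to the right and down, at radius r is drawn at 1 + k1 r^2 times it, then the intrinsics apply), "camera_from_world" (4x4, takes a point from world to camera coordinates). Camera axes: x right, y down, z forward; pixel columns grow to the right and rows downward; lengths in m; the calibration is good to about 2 mm. A picture is of the moment at which its call begins: read the wrist's pose just before it. camera_info takes no time and is no camera call; for the wrist camera it gives the pose at the moment of the call.
- job.close_job(): hands the job in; it is judged then, once.
The state is a dict: "time_s": time; "joints": joint angles; "qvel": joint speeds; "joint_efforts": joint torques, N m; "ee_pos": TCP position; "ee_rot": TCP orientation; "force": force on the tool from outside, world axes, zero at the start; "wrist_torque": the same for the moment, N m; "gripper_width": opening from 0.0 (shut) to 1.0 (fully open); "finger_force": force on a finger pad.
Only numpy, scipy, OpenCV 4.12 (cv2) and the standard library are available. Lean on these libraries where they do the work, as an engineer would, in place of code of your own. Each camera call takes 0.05 s, during which the arm holds its last target. There are 200 camera calls.

## Working session

There is one attempt and no reset: what is moved stays moved. The work goes in short steps, Python scripts to look and compute and a shell command to move; the robot and the scene stay as the last step left them, time stands still between calls to the robot, and variables do not carry over. Pictures are saved under pics/ and viewed, at most 10 in all, crops included, and the job is handed in when it is done.

```bash
mkdir -p pics; cat > h.py <<'E'
import numpy as np, cv2
from rig import ctrl, eyes, job
from scipy.spatial.transform import Rotation as R
def snap(n):
    i=eyes.camera_info(n); p,d=eyes.get_image(n); np.savez(f'{n}.npz',p=p,d=d,T=i['camera_from_world'],k=[i[a] for a in('fx','fy','cx','cy','k1')]); return p,d
def world(n,u,v,z=None):
    f=np.load(f'{n}.npz'); fx,fy,cx,cy,k1=f['k']
    s=cv2.undistortPoints(np.array([[[u,v]]],float),np.array([[fx,0,cx],[0,fy,cy],[0,0,1]]),np.array([k1,0,0,0,0.]))[0,0]
    T=np.linalg.inv(f['T']); r=np.array([s[0],s[1],1])
    if z is None:
        a=f['d'][int(v)-1:int(v)+2,int(u)-1:int(u)+2]; D=np.median(a[a>0]) if (a>0).any() else np.nan
    else: D=(z-T[2,3])/(T[:3,:3]@r)[2]
    return T[:3,:3]@(r*D)+T[:3,3]
def tool(p):
    s=ctrl.observe(); return R.from_rotvec(s['ee_rot']).inv().apply(np.array(p)-s['ee_pos'])*100
E
python3 - <<'E'
from h import *
s=ctrl.observe(); print(s)
print(R.from_rotvec(s['ee_rot']).as_matrix().round(3))
for n in('top','scene'):
    p,d=snap(n); cv2.imwrite(f'pics/{n}0.png',p)
E
```

```text
{'time_s': 0.0, 'joints': array([ 1.07042158e+00,  2.59206532e-01,  2.07301593e-02,  1.33371619e+00,
       -1.60108947e-06,  1.41818055e+00]), 'qvel': array([ 6.02858829e-05, -5.01233719e-04,  3.30327789e-04, -3.43840508e-04,
       -1.01217188e-03, -1.76860386e-03]), 'joint_efforts': array([ 1.62422664e-03, -5.55636120e+01,  3.44533861e+01,  1.33375759e-02,
       -8.25208531e-05, -1.48224166e-05]), 'ee_pos': array([0.18731567, 0.51682876, 0.24964593]), 'ee_rot': array([-5.43432738e-01, -3.09378037e+00,  2.07785232e-03]), 'force': array([0.12393466, 0.14438461, 0.92401275]), 'wrist_torque': array([ 0.04756701, -0.00205726,  0.01017493]), 'finger_force': 0.0, 'gripper_width': 0.9993483953301887}
[[-0.94   0.341 -0.001]
 [ 0.341  0.94  -0.001]
 [ 0.    -0.001 -1.   ]]
```

View pics/top0.png

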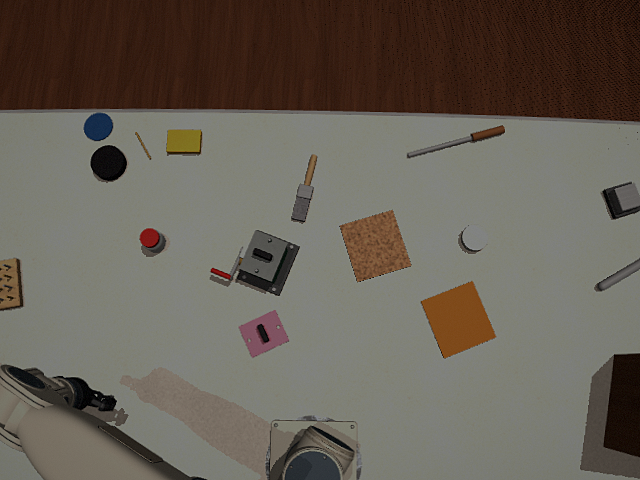

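View pics/scene0.png

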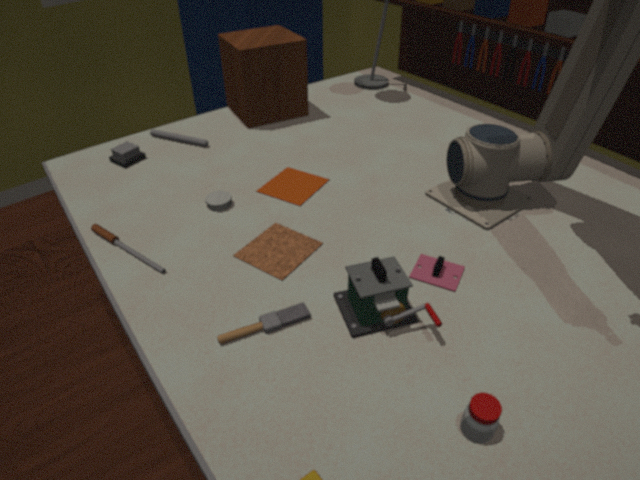

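The top view shows the lifter around (267,260), with its grip bar at (262,255) and the red handle at (221,273). The cork mat has corners at about (340,226), (393,210), (411,265) and (358,281). The jar is at (151,240), the tin at (473,238) and the brush at (304,190). Next I'll enlarge the lifter.

```bash
python3 - <<'E'
from h import *
p=np.load('top.npz')['p'][220:305,200:310]
cv2.imwrite('pics/crop.png',cv2.resize(p,None,fx=7,fy=7,interpolation=cv2.INTER_CUBIC))
for q in[(340,226),(393,210),(411,265),(358,281),(375.5,245.5)]: print(q,world('top',*q,.004).round(4),world('top',*q).round(3))
for q in[(262,255),(221,273),(270,239),(259,270),(151,240),(473,238)]: print(q,world('top',*q).round(4))
E
```

```text
(340, 226) [ 0.6507 -0.0638  0.004 ] [ 0.651 -0.064  0.003]
(393, 210) [ 0.701  -0.2153  0.004 ] [ 0.702 -0.216  0.   ]
(411, 265) [ 0.5423 -0.2654  0.004 ] [ 0.542 -0.266  0.003]
(358, 281) [ 0.4941 -0.1162  0.004 ] [ 0.494 -0.116  0.001]
(375.5, 245.5) [ 0.5962 -0.165   0.004 ] [ 0.596 -0.165  0.006]
(262, 255) [0.539  0.1416 0.1354]
(221, 273) [0.5    0.2582 0.0634]
(270, 239) [0.5876 0.1249 0.1069]
(259, 270) [0.5047 0.1515 0.1013]
(151, 240) [0.5851 0.4544 0.0736]
(473, 238) [ 0.6191 -0.439   0.026 ]
```

View pics/crop.png

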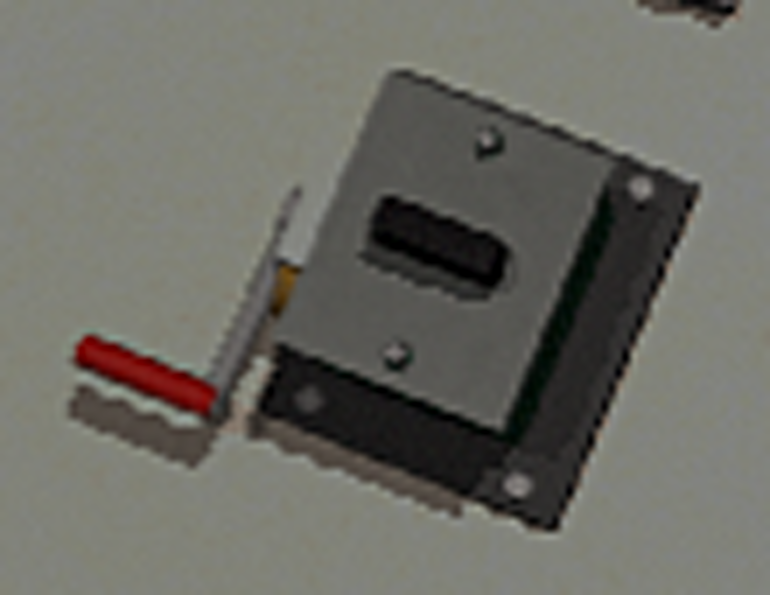

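```bash
python3 - <<'E'
from h import *
w=lambda x,y,z:world('top',200+(x+.5)/7-.5,220+(y+.5)/7-.5,z)
a=w(488,136,.114);b=w(397,350,.114);g=w(440,240,.135)
print('pins',a,b,'mid',(a+b)/2,'dist',np.linalg.norm(a-b),'bar',g)
yaw=np.arctan2(*(a-b)[1::-1]);print('yaw',np.degrees(yaw))
# handle: axis height .04+.085*cos1.35
e=w(80,350,.0656);f=w(212,397,.0656);print('handle',e,f,np.linalg.norm(e-f))
L=(a+b)/2;X=np.array([np.cos(yaw),np.sin(yaw)]);Y=np.array([-X[1],X[0]])
for q in(e,f):print((q-L)[:2]@X,(q-L)[:2]@Y)
s=ctrl.observe();M=R.from_rotvec(s['ee_rot']).as_matrix()
# tool y wanted along lifter X (bar thickness direction)
print('tool y yaw',np.degrees(np.arctan2(M[1,1],M[0,1])), 'bar above',tool([*g[:2],.25]))
E
```

```text
pins [0.58613472 0.12620776 0.114     ] [0.50378486 0.15728869 0.114     ] mid [0.54495979 0.14174822 0.114     ] dist 0.08802001450242872 bar [0.54211805 0.14068502 0.135     ]
yaw -20.67777987163057
handle [0.50841362 0.28560227 0.0656    ] [0.49125315 0.23338615 0.0656    ] 0.05496367018984359
-0.08498849596064866 0.12168223142068017
-0.08260536726012774 0.0667702496832246
tool y yaw 70.07045701775597 bar above [-4.61727878e+01 -2.32730300e+01 -7.21087858e-03]
```

The numbers agree: the pins measure 88.0 mm apart and the handle sits at x=-83 mm, y=67..122 mm. The lifter is at about (0.543,0.141) with yaw about -20°, and the mat at (0.597,-0.165) with yaw 17.5°. I'll move above the bar with the tool turned +90°.

```bash
python3 -m pendant '0 0 10 -5 -2.5 0 1;0 0 20 -10 -5 0 1;0 0 30 -15 -7.5 0 1;0 0 40 -20 -10 0 1;0 0 50 -25 -12.5 0 1;0 0 60 -30 -15 0 1;0 0 70 -35 -17.5 0 1;0 0 80 -40 -20 0 1;0 0 90 -44 -22 0 1;0 0 90 -46.2 -23.3 0 1;0 0 90 -46.2 -23.3 0 1;0 0 90 -46.2 -23.3 0 1' 40; python3 - <<'E'
from h import *
p,d=snap('wrist'); cv2.imwrite('pics/w1.png',p)
s=ctrl.observe();M=R.from_rotvec(s['ee_rot']).as_matrix();print(s['ee_pos'],M.round(3),s['joints'])
E
```

```text
time_s: 1.6
ee_pos: [0.5419, 0.1409, 0.25]
ee_rot: [-2.572, -1.803, 0.001]
force: [0.0, 0.8, 0.3]
gripper_width: 1.003
finger_force: 0.0
[0.54173768 0.14121142 0.25022135] [[ 0.34  0.94 -0.  ]
 [ 0.94 -0.34  0.  ]
 [-0.   -0.   -1.  ]] [1.04995440e-01 2.75796372e-01 4.52820078e-02 1.34072647e+00
 2.11239284e-04 2.02278102e+00]
```

View pics/w1.png

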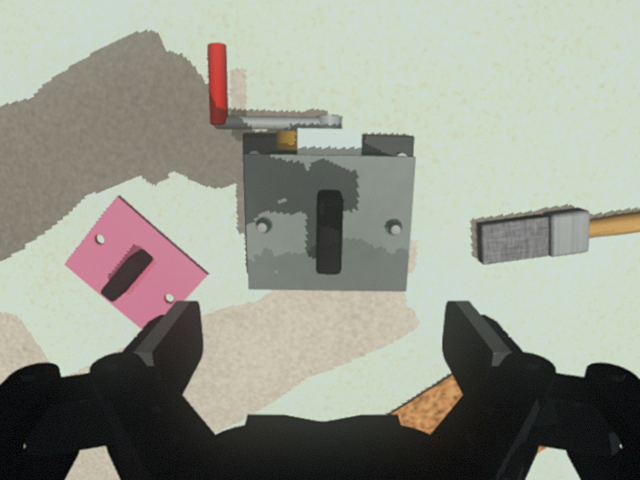

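The wrist view is nearly aligned with the lifter: pins at (263,226) and (395,227), bar top at (330,232), handle from (217,44) to (219,122). I'll refine from these.

```bash
python3 - <<'E'
from h import *
a=world('wrist',395,226,.114);b=world('wrist',263,225,.114)
print(a,b,(a+b)/2,np.linalg.norm(a-b),'yaw',np.degrees(np.arctan2(*(a-b)[1::-1])))
g=world('wrist',330,231,.135);print('bar',g,world('wrist',330,231))
e=world('wrist',217,44,.0656);f=world('wrist',218.5,122,.0656);print('handle',e,f,np.linalg.norm(e-f),np.degrees(np.arctan2(*(e-f)[1::-1]))-90)
print('mid tool',tool([*((a+b)/2)[:2],.12]), 'bar',tool([*g[:2],.12]))
E
```

```text
[0.58908183 0.1303123  0.114     ] [0.50775    0.16043711 0.114     ] [0.54841591 0.1453747  0.114     ] 0.08673159826807395 yaw -20.324326683415443
bar [0.54913208 0.14668365 0.135     ] [0.54916128 0.14678907 0.13543946]
handle [0.51506024 0.28696582 0.0656    ] [0.49509217 0.23606845 0.0656    ] 0.054674178836715354 -21.421076603072024
mid tool [ 0.61867482  0.49285058 13.02189178] bar [ 0.76612286  0.51568562 13.02187993]
```

```bash
python3 -m pendant '0 0 .5 .2 .2 2 1;0 0 .5 .4 .4 4 1;0 0 .5 .4 .4 6 1;0 0 .5 .4 .4 6 1;0 0 .5 .4 .4 6 1;0 0 .5 .4 .4 6 1'; python3 - <<'E'
from h import *
p,d=snap('wrist'); cv2.imwrite('pics/w2.png',p);print(ctrl.observe()['ee_pos'])
E
```

```text
time_s: 2.4
ee_pos: [0.5477, 0.1433, 0.1913]
ee_rot: [2.579, 1.792, 0.002]
force: [-0.3, -0.3, -1.4]
gripper_width: 0.999
finger_force: 0.0
[0.54772784 0.14313144 0.19117578]
```

View pics/w2.png

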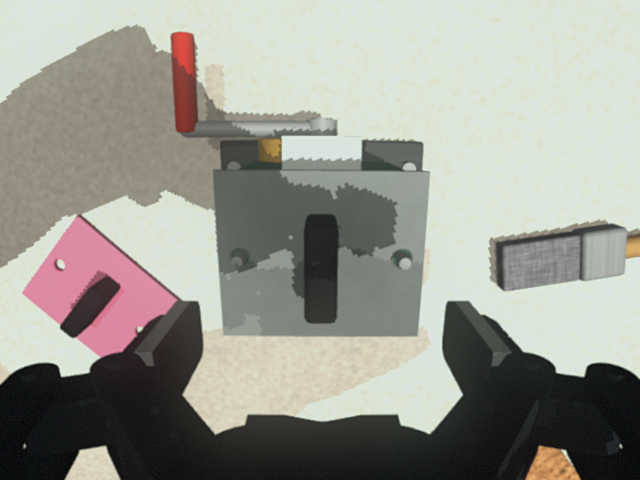

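The bar spans (305-337, 214-323) and lies midway between the fingers, whose inner edges are at 202 and 443, so the close-up axis is centred.

```bash
python3 - <<'E'
from h import *
a=world('wrist',402,256,.114);b=world('wrist',240,255,.114)
print((a+b)/2,np.linalg.norm(a-b),'yaw',np.degrees(np.arctan2(*(a-b)[1::-1])))
g=world('wrist',321,268.5,.135);print('bar',g)
e=world('wrist',182,34,.0656);f=world('wrist',186,131,.0656);print('handle',e,f,np.linalg.norm(e-f),np.degrees(np.arctan2(*(e-f)[1::-1]))-90)
print('mid tool',tool([*((a+b)/2)[:2],.12]), 'bar',tool([*g[:2],.12]))
E
```

```text
[0.5489828  0.14729654 0.114     ] 0.08421370281759935 yaw -20.778045419762343
bar [0.54905748 0.14749414 0.135     ]
handle [0.51495342 0.28653931 0.0656    ] [0.49475714 0.23496302 0.0656    ] 0.05538955908073467 -21.384351025671194
mid tool [ 0.42962556 -0.03650833  7.11781064] bar [ 0.45074931 -0.0364022   7.11782412]
```

```bash
python3 -m pendant '0 0 .4 .2 0 0 .45;0 0 .4 .4 0 0 .45;0 0 .4 .4 0 1.5 .45;0 0 .4 .4 0 3.5 .45;0 0 .4 .4 0 5 .45;0 0 .4 .4 0 6 .45;0 0 .4 .4 0 6.3 .45;0 0 .4 .4 0 6.3 .45' 40; python3 -m pendant '0 0 0 0 0 0 .05;0 0 0 0 0 0 .05;0 0 0 0 0 0 .05;0 0 0 0 0 0 .05;0 0 0 0 0 0 .05;0 0 0 0 0 0 .05'
```

```text
time_s: 3.45
ee_pos: [0.549, 0.1467, 0.1274]
ee_rot: [2.586, 1.783, 0.0]
force: [-0.3, 0.5, 0.3]
gripper_width: 0.452
finger_force: 0.0
time_s: 4.2
ee_pos: [0.5492, 0.1468, 0.1279]
ee_rot: [2.586, 1.783, 0.002]
force: [-0.9, 0.1, 5.2]
gripper_width: 0.176
finger_force: 40.1
```

```bash
python3 -m pendant '0 0 0 0 0 -.4 .05;0 0 0 0 0 -1 .05;0 0 0 0 0 -1.8 .05;0 0 0 0 0 -3 .05;0 0 0 0 0 -4.5 .05;0 0 0 0 0 -6 .05;0 0 0 0 0 -7 .05;0 0 0 0 0 -7 .05;0 0 0 0 0 -7 .05'; python3 - <<'E'
from h import *
s=ctrl.observe();print(s['joints'],tool([.597,-.165,.2]))
M=R.from_rotvec(s['ee_rot']).as_matrix();print(np.degrees(np.arctan2(M[1,1],M[0,1])))
E
```

```text
time_s: 5.32
ee_pos: [0.5487, 0.1467, 0.1969]
ee_rot: [-2.586, -1.783, 0.001]
force: [-0.2, 0.1, -2.8]
gripper_width: 0.182
finger_force: 39.1
[ 1.13496838e-01  3.09469807e-01 -4.33901195e-02  1.21859843e+00
  1.21606909e-05  2.04779908e+00] [-27.41490277  15.5965858   -0.31528644]
-20.827359989330155
```

```bash
python3 -m pendant '0 0 0 -1.5 .9 0 .05;0 0 0 -4.5 2.6 0 .05;0 0 0 -8.5 4.9 0 .05;0 0 0 -12.5 7.2 0 .05;0 0 0 -16.5 9.6 0 .05;0 0 0 -20.5 11.9 0 .05;0 0 0 -24 13.9 0 .05;0 0 0 -26 15.1 0 .05;0 0 0 -27.1 15.7 0 .05;0 0 0 -27.1 15.7 0 .05;0 0 0 -27.1 15.7 0 .05' && python3 - <<'E'
from h import *
p,d=snap('scene'); cv2.imwrite('pics/s3.png',p)
E
```

```text
time_s: 6.7
ee_pos: [0.5991, -0.1613, 0.1974]
ee_rot: [-2.585, -1.784, -0.0]
force: [0.6, 0.8, -2.7]
gripper_width: 0.178
finger_force: 39.1
```

View pics/s3.png

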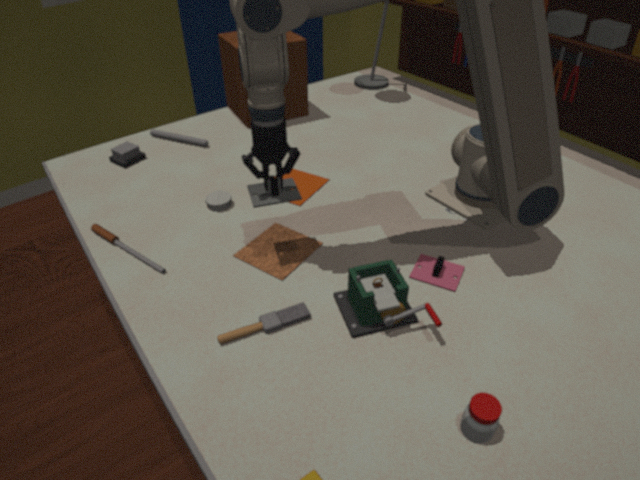

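The cover is held level at (272,190), above the mat. I'll lower it, slowing near the end.

```bash
python3 -m pendant '0 0 0 0 0 1.5 .05;0 0 0 0 0 4 .05;0 0 0 0 0 7 .05;0 0 0 0 0 10 .05;0 0 0 0 0 12.5 .05;0 0 0 0 0 14.3 .05;0 0 0 0 0 15.3 .05;0 0 0 0 0 15.8 .05;0 0 0 0 0 16.1 .05;0 0 0 0 0 16.3 .05;0 0 0 0 0 16.3 .05'; python3 -m pendant '0 0 0 0 0 .1 .05;0 0 0 0 0 .2 .05;0 0 0 0 0 .2 .05'
```

```text
time_s: 8.12
ee_pos: [0.5994, -0.1625, 0.0346]
ee_rot: [2.586, 1.783, 0.0]
force: [0.4, -0.4, -2.6]
gripper_width: 0.181
finger_force: 39.2
time_s: 8.5
ee_pos: [0.5993, -0.1624, 0.0322]
ee_rot: [-2.586, -1.783, 0.0]
force: [1.4, -0.7, -2.1]
gripper_width: 0.178
finger_force: 39.2
```

```bash
python3 -m pendant '0 0 0 0 0 .05 .05;0 0 0 0 0 .1 .05;0 0 0 0 0 .1 .05'
```

```text
time_s: 8.88
ee_pos: [0.5993, -0.1624, 0.032]
ee_rot: [2.586, 1.783, 0.0]
force: [-2.6, -0.4, 4.7]
gripper_width: 0.181
finger_force: 40.2
```

The force has turned positive, so the cover is on the mat. Releasing and rising.

```bash
python3 -m pendant '0 0 0 0 0 0 .25;0 0 0 0 0 0 .45;0 0 0 0 0 0 .45;0 0 0 0 0 0 .45;0 0 0 0 0 -1 .45;0 0 0 0 0 -3 .45;0 0 0 0 0 -6 .5;0 0 0 0 0 -10 .5;0 0 0 0 0 -14 .5;0 0 0 0 0 -17 .5;0 0 0 0 0 -17 .5;0 0 0 0 0 -17 .5'; python3 - <<'E'
from h import *
p,d=snap('wrist')
q,d2=snap('scene'); cv2.imwrite('pics/s4.png',np.hstack([cv2.resize(p,(400,300)),cv2.resize(q[120:420,100:500],(400,300))]))
s=ctrl.observe();L=np.array([.549,.147]);y=np.radians(-21)
H=L+R.from_rotvec([0,0,y]).apply([-.083,.100,0])[:2];print('H',H,tool([*H,.20]),s['ee_pos'])
E
```

```text
time_s: 10.38
ee_pos: [0.599, -0.1623, 0.201]
ee_rot: [-2.586, -1.783, 0.0]
force: [0.0, -1.1, -1.0]
gripper_width: 0.502
finger_force: 0.0
H [0.50734962 0.27010258] [ 37.15701166 -23.92183682   0.0705959 ] [ 0.59882123 -0.16224353  0.20025281]
```

View pics/s4.png

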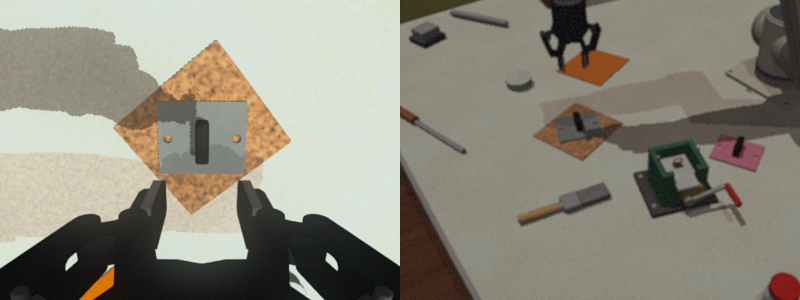

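The cover lies flat, centred on the mat and let go. Now to a point above the handle.

```bash
python3 -m pendant '0 0 0 2.5 -1.6 0 .5;0 0 0 7.5 -4.9 0 .5;0 0 0 12.5 -8.1 0 .5;0 0 0 17.5 -11.3 0 .5;0 0 0 22.5 -14.6 0 .6;0 0 0 27.5 -17.8 0 .6;0 0 0 32 -20.7 0 .6;0 0 0 35 -22.6 0 .6;0 0 0 36.8 -23.8 0 .6;0 0 0 36.8 -23.8 1 .6;0 0 0 36.8 -23.8 3 .6;0 0 0 36.8 -23.8 3 .6'; python3 -m pendant '0 0 0 0 0 0 .6;0 0 0 0 0 0 .6'; python3 - <<'E'
from h import *
p,d=snap('wrist'); cv2.imwrite('pics/w5.png',p);s=ctrl.observe();print(s['ee_pos'],s['joints'])
E
```

```text
time_s: 11.98
ee_pos: [0.5069, 0.265, 0.1691]
ee_rot: [-2.586, -1.782, 0.006]
force: [0.2, -0.6, 0.1]
gripper_width: 0.602
finger_force: 0.0
time_s: 12.22
ee_pos: [0.5081, 0.2658, 0.1719]
ee_rot: [2.587, 1.782, 0.001]
force: [-0.0, 0.1, -0.2]
gripper_width: 0.6
finger_force: 0.0
[0.5080589  0.26595112 0.17186535] [ 3.35950239e-01  3.30419827e-01 -7.79690169e-02  1.16144308e+00
 -2.24515092e-05  2.27067681e+00]
```

View pics/w5.png

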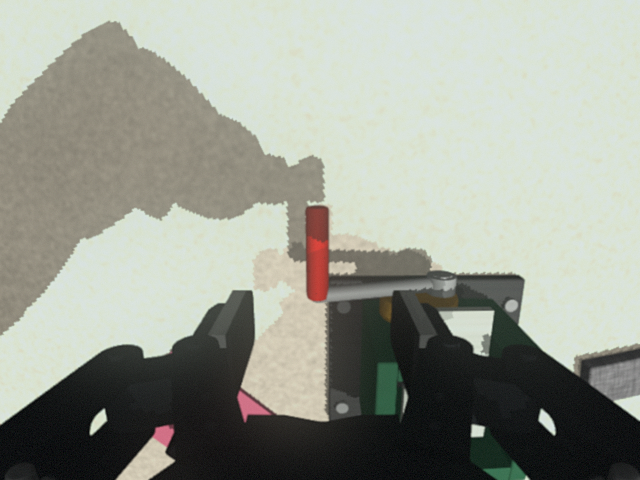

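The handle runs from (317,207) to (318,298), with the fingers' inner edges at 253 and 393, so it sits slightly left of their centre at 323.

```bash
python3 - <<'E'
from h import *
e=world('wrist',317,208,.0656);f=world('wrist',318,297,.0656);print(e,f,np.linalg.norm(e-f),np.degrees(np.arctan2(*(e-f)[1::-1]))-90)
print('ends tool',tool(e),tool(f))
E
```

```text
[0.51405115 0.28901038 0.0656    ] [0.49485903 0.23739084 0.0656    ] 0.0550719009118158 -20.395111469076227
ends tool [ 2.36177475 -0.26880879 10.62776436] [-3.14523951 -0.22492449 10.62447101]
```

```bash
python3 -m pendant '0 0 0 0 -.25 2 .6;0 0 0 0 -.25 5 .6;0 0 0 0 -.25 8 .6;0 0 0 0 -.25 10 .6;0 0 0 0 -.25 11 .6;0 0 0 0 -.25 11.3 .6;0 0 0 0 -.25 11.3 .6;0 0 0 0 -.25 11.3 .3;0 0 0 0 -.25 11.3 .05;0 0 0 0 -.25 11.3 .05;0 0 0 0 -.25 11.3 .05;0 0 0 0 -.25 11.3 .05' 30; python3 -m pendant '0 0 0 0 0 0 .05;0 0 0 0 0 0 .05'
python3 - <<'E'
from h import *
s=ctrl.observe();print(s['ee_pos'])
# arc in tool axes (y=+lifter x, z down)
for t in np.linspace(0,1.35,16): print(round(t,2),(8.5*(np.sin(1.35)-np.sin(1.35-t))).round(2),(8.5*(np.cos(1.35)-np.cos(1.35-t))).round(2))
E
```

```text
time_s: 13.78
ee_pos: [0.5053, 0.2672, 0.0588]
ee_rot: [-2.586, -1.783, -0.001]
force: [-2.3, 0.8, 6.9]
gripper_width: 0.151
finger_force: 29.2
time_s: 14.02
ee_pos: [0.5053, 0.2673, 0.0588]
ee_rot: [-2.586, -1.783, -0.001]
force: [-2.5, 1.4, 5.6]
gripper_width: 0.15
finger_force: 29.2
[0.50530667 0.26725612 0.05879059]
0.0 0.0 0.0
0.09 0.2 -0.74
0.18 0.47 -1.45
0.27 0.8 -2.14
0.36 1.19 -2.8
0.45 1.64 -3.42
0.54 2.14 -4.0
0.63 2.69 -4.53
0.72 3.29 -5.01
0.81 3.92 -5.43
0.9 4.6 -5.79
0.99 5.3 -6.09
1.08 6.03 -6.33
1.17 6.77 -6.5
1.26 7.53 -6.6
1.35 8.29 -6.64
```

The handle is gripped at the expected 14 mm width and height of 58.8 mm. Swinging along the arc, first half.

```bash
python3 -m pendant '0 0 0 .1 .1 -.35 .05;0 0 0 0 .2 -.74 .05;0 0 0 0 .47 -1.45 .05;0 0 0 0 .8 -2.14 .05;0 0 0 0 1.19 -2.8 .05;0 0 0 0 1.64 -3.42 .05;0 0 0 0 2.14 -4 .05;0 0 0 0 2.69 -4.53 .05;0 0 0 0 2.69 -4.53 .05;0 0 0 0 2.69 -4.53 .05'
```

```text
time_s: 15.28
ee_pos: [0.5276, 0.2589, 0.1046]
ee_rot: [-2.581, -1.783, 0.003]
force: [-18.0, 8.0, 11.6]
gripper_width: 0.148
finger_force: 29.7
```

The force shows the path sits slightly inside the lever's radius, so I'll offset outward a couple of mm and continue.

```bash
python3 -m pendant '0 0 0 0 -.2 -.1 .05;0 0 0 0 -.2 -.1 .05;0 0 0 0 .4 -.58 .05;0 0 0 0 1.03 -1 .05;0 0 0 0 1.03 -1 .05'
```

```text
time_s: 15.9
ee_pos: [0.5383, 0.2548, 0.1151]
ee_rot: [-2.582, -1.783, 0.001]
force: [-15.3, 5.4, 12.9]
gripper_width: 0.149
finger_force: 30.7
```

```bash
python3 -m pendant '0 0 0 0 -.1 -.2 .05;0 0 0 0 .58 -.56 .05;0 0 0 0 1.28 -.86 .05;0 0 0 0 2 -1.1 .05;0 0 0 0 2.75 -1.27 .05;0 0 0 0 3.5 -1.37 .05;0 0 0 0 4.3 -1.41 .05;0 0 0 0 4.3 -1.41 .05;0 0 0 0 4.3 -1.41 .05;0 0 0 0 4.3 -1.41 .05'; python3 - <<'E'
from h import *
p,d=snap('wrist');q,d2=snap('scene'); cv2.imwrite('pics/s6.png',np.hstack([cv2.resize(p,(400,300)),cv2.resize(q[220:340,310:470],(400,300))]))
L=np.array([.549,.147]);s=ctrl.observe();v=R.from_rotvec([0,0,np.radians(-20.7)]).inv().apply([*(s['ee_pos'][:2]-L),0]);print(v,s['ee_pos'],s['time_s'])
E
```

```text
time_s: 17.15
ee_pos: [0.5806, 0.2387, 0.1287]
ee_rot: [2.586, 1.783, 0.002]
force: [-3.8, 2.2, 5.6]
gripper_width: 0.153
finger_force: 32.1
[-0.00285409  0.09698183  0.        ] [0.5806108  0.23872992 0.12870219] 17.25
```

View pics/s6.png

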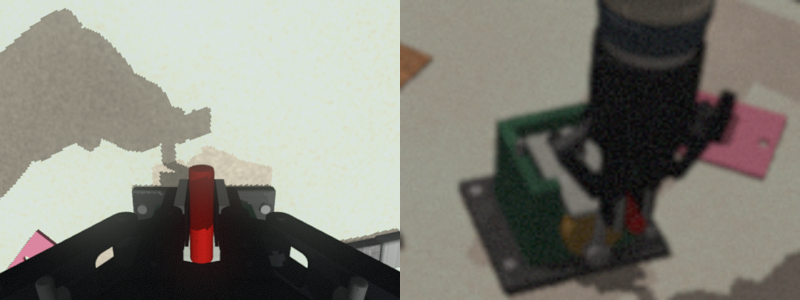

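The handle is between the pads and centred over the lifter, 3 mm (about 0.03 rad) from upright. The spring force of about 4.4 N matches an upright lever. I'll hold, check that it's steady, and hand in.

```bash
python3 -m pendant '0 0 0 0 .2 0 .05;0 0 0 0 .2 0 .05;0 0 0 0 .2 0 .05;0 0 0 0 .2 0 .05;0 0 0 0 .2 0 .05;0 0 0 0 .2 0 .05;0 0 0 0 .2 0 .05;0 0 0 0 .2 0 .05' && python3 -c "
from rig import job;print(job.close_job())"
```

```text
time_s: 18.25
ee_pos: [0.5821, 0.2382, 0.1287]
ee_rot: [-2.586, -1.784, -0.002]
force: [-5.7, 2.8, 7.0]
gripper_width: 0.151
finger_force: 32.2
the job is handed in; nothing more can be done
None
```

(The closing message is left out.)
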